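Work the slotted jaw out of the row and put it away through the sprung flap

TASK

Four jaw blanks lie side by side, touching, on the bench: push the one with the slot along its top endwise, without lifting it, until it lies wholly clear, a finger's width beyond the row's end, and leave the other three where they are. Then take it to the grey keeper and push it, either end first, in through the sprung dust flap until it is fully home, flat on the bench against the back wall, and let the flap fall shut behind it. Do not disturb the tape measure, the pliers or the punch.

Things in the scene. Friction and masses are not known exactly. Their poses are not given: they have to be found in the camera images.
- slotted_jaw: the slotted jaw: aluminium block 90 x 36 x 22 mm (x, y, z), open slot 14 mm wide, 8 mm deep along the middle of its top; loose, about 0.19 kg. Starts as one of the two inner blanks of a row of four whose 90 mm sides touch (gaps under 0.5 mm; ends level within 6 mm), so no finger fits beside it. Origin: centre of underside; x along its length, away from the robot at the start; z up.
- plain_jaw_a: right-hand outer plain jaw blank: solid aluminium block 90 x 36 x 22 mm (x, y, z) with two dark counterbored bolt holes in its top; loose, about 0.2 kg; origin at the centre of its underside, x along its length, z up.
- plain_jaw_b: inner plain jaw blank: solid aluminium block 90 x 36 x 22 mm (x, y, z) with two dark counterbored bolt holes in its top; loose, about 0.2 kg; origin at the centre of its underside, x along its length, z up. It and the slotted jaw take the two inner places in either order.
- plain_jaw_c: left-hand outer plain jaw blank: solid aluminium block 90 x 36 x 22 mm (x, y, z) with two dark counterbored bolt holes in its top; loose, about 0.2 kg; origin at the centre of its underside, x along its length, z up.
- keeper: the keeper: low grey sheet-steel housing with a clear roof under straps, fixed to the bench, 134 mm deep, 74 wide, 66 high (side feet 14 mm wide, 3 high). Only its front opens, shut by the flap: clear width 66 mm, height 57 mm. No floor or sill: the bench runs in. The roof edge is right above the flap, so only fingers leaning 30 to 45 degrees, tips ahead, reach in. Origin on the bench, mid flap plane; x points inward, z up.
- keeper_back (a point): middle of the inner face of the keeper's back wall, 130 mm along the keeper's x from its origin, 11 mm above the bench. The inside is 66 mm wide and 130 mm deep from flap to back wall, so a blank that is home has its near end 40 mm behind the flap.
- flap (a joint): angle of the steel flap (61 x 48 mm, lower edge 12 mm above the bench), hinged along the top of the opening 60 mm above the bench; 0 = shut, upright; grows to 1.5 as it swings inward (never outward). A weak spring shuts it (about 1 N at most at its lower edge); it rides on what is pushed in and drops once the near end is 30 mm in.
- measure: tape measure, 36 x 73 x 62 mm, standing far right behind the row; bystander, leave alone; origin at the centre of its underside.
- pliers: combination pliers, 170 mm long, 12 mm high, lying on the front strip of the bench at the right; bystander, leave alone; origin at the centre of the underside.
- punch: steel centre punch, 108 mm long, 13 mm thick, lying on the front strip of the bench at the left; bystander, leave alone; origin at the centre of the underside.
Not all that is in view belongs to the job. What is shaped like the slotted_jaw but green is not meant.

How it is judged:
On the way, in this order (a step that is already met when the one before it is completed fails the run):
1. the slotted jaw lies flat on the bench wholly clear of the row: endwise past plain_jaw_a by at least 8 mm ((x of slotted_jaw in the frame of plain_jaw_a above 0.098 m or x of slotted_jaw in the frame of plain_jaw_a below -0.098 m) and height (world z) of slotted_jaw below 0.005 m), for 0.2 s.
2. the slotted jaw is part way into the keeper and holds the flap open (value of joint flap above 0.4 rad and x of slotted_jaw in the frame of keeper between -0.02 and 0.076 m and y of slotted_jaw in the frame of keeper between -0.03 and 0.03 m), for 0.1 s.
3. the slotted jaw is home in the keeper (within 9 mm of the back wall) and the flap has shut behind it (x of slotted_jaw in the frame of keeper between 0.076 and 0.092 m and y of slotted_jaw in the frame of keeper between -0.025 and 0.025 m and height (world z) of slotted_jaw below 0.005 m and angle between slotted_jaw's own z axis and vertical below 0.08 rad and value of joint flap below 0.08 rad), for 0.2 s.
At the end, for the whole second after the job is handed in: The slotted jaw rests flat on the bench inside the keeper, lengthwise (within 0.3 rad), its leading end within 9 mm of the back wall; the flap is shut (under 0.08 rad); the three plain jaws are within 12 mm of where they started (all of step 3 and angle between the x axis of slotted_jaw and the x axis of keeper, either way round below 0.3 rad and linear speed of slotted_jaw below 0.02 m/s and distance of each of plain_jaw_a, plain_jaw_b, plain_jaw_c from where it was at the start of the episode below 0.012 m); the robot touches nothing.
It fails at once if the slotted jaw is lifted out of the row instead of being slid (height (world z) of slotted_jaw between 0.01 and 0.045 m and x of slotted_jaw in the frame of plain_jaw_a between -0.09 and 0.09 m and y of slotted_jaw in the frame of plain_jaw_a between -0.03 and 0.14 m).
It fails at once if a plain jaw blank is shifted by more than 12 mm (distance of any of plain_jaw_a, plain_jaw_b, plain_jaw_c from where it was at the start of the episode above 0.012 m).
It fails at once if the tape measure, the pliers or the punch is moved by more than 25 mm (distance of any of measure, pliers, punch from where it was at the start of the episode above 0.025 m).
It also fails if it takes over 64 s, if anything falls off the work surface, if the arm or the gripper's body presses on something with over 40 N, if the wrist force passes 120 N, or if a joint passes its speed limit or range.

ROBOT

A 6-joint arm with a two-finger parallel gripper is mounted at the origin on a cart in front of the work surface, level with it; the furniture and walls round the work are solid. World frame = base frame: x ahead of the robot, y to its left, z up, the work surface at z = 0. Lengths are in m, angles in rad, forces in N, time in s.
With the tool pointing down it reaches from about 0.25 to 0.775 m from the base axis. Payload 4 kg.
Tool frame: the origin (TCP) lies between the finger pads; the fingertips stand 14 mm ahead of it and the grasp point (between the pads) lies 5 mm behind it; z points along the fingers, y is the line along which they close (so a half turn about z gives the same grasp; the last joint's range is limited). The gripper opens to 94 mm and grips with 3 to 60 N. Pads are 16 mm wide; open, the fingers measure 119 mm over their backs; the gripper's body (75 mm by 177 mm) begins 78 mm behind the grasp point.
Start: joints at [1.01, 0.087, 1.371, -0, 1.684, -0.103], TCP at [0.243, 0.493, 0.22] pointing down, gripper open.
Joint ranges: [-3.1, 3.1], [-0.76, 2.03], [0.27, 2.55], [-1.08, 4.22], [0.17, 2.65], [-2.57, 2.57]. Speed limits (rad/s): [2.79, 2.79, 3.14, 3.14, 3.14, 3.14].

INTERFACE

Orientations are given as [roll, pitch, yaw] about the fixed x, y, z axes, in that order (R = Rz(yaw) Ry(pitch) Rx(roll)).
In Python, from bench import robot, snapshot gives the robot as it stands.
- The arm moves only by the tool carry_out, never from a script. Its argument "motion" is text: rows parted by semicolons, each of 4 numbers parted by spaces: the shift along the tool's x, y, z each as a share of 0.15 m, from -1 to 1, then the turn about the tool's z as a share of 180 degrees, from -1 to 1. A call has exactly 8 rows; each row is the pose to reach, as a shift and turn from the pose commanded when the call began, along the tool's axes at that moment, turning the shorter way round; what a row does not reach only later rows make up. A row lasts 1/10 s, in which the tool goes at most 50 mm and 8.59 degrees, less where a joint would pass 70% of its speed; a pose out of reach is approached as far as the arm can. A call with a number of a shift or a turn outside -1 to 1 is refused whole. A call with a gripper value outside its range is refused whole. "grip" is the opening, from -1 (shut) to 1 (fully open), set as the call begins (left out, the last holds). The fingers move at their own pace and stop on an object; the grip force is fixed at half the most. Time passes only in rows, so rows that repeat a pose let the fingers close, or fill a call up. It gives the time, the measured TCP pose, the force, the opening and the grip force at its end, in the units of the state.
- robot.get_obs(): the state, without advancing time (a new reading comes with each control period).
- snapshot(name): name is "scene" or "top" or "wrist"; returns a dict with "image" (400x640x3 uint8, red, green, blue), "fx", "fy", "cx", "cy" (pixels), "distortion" ([k1, k2, p1, p2, k3] as OpenCV has them; the pictures are not rectified), "pose" (4x4, takes a point from camera to world coordinates); the wrist camera has in their place "hand_eye" (4x4, takes a point from camera to tool coordinates, whose origin is the TCP and whose axes are the flange's). Camera axes: x right, y up, looking along -z (the intrinsics and any distortion apply to the point x, -y, -z); pixel columns grow to the right and rows downward; lengths in m; the calibration is good to about 2 mm. A picture is of the moment at which its call begins: read the wrist's pose just before it. There is no depth.
- robot.close_job(): hands the job in; it is judged then, once.
The state is a dict: "time": time; "joint_positions": joint angles; "qvel": joint speeds; "joint_torque": joint torques, N m; "tool_pos": TCP position; "ee_rot": TCP orientation; "wrist_force": force on the tool from outside, world axes, zero at the start; "wrist_torque": the same for the moment, N m; "width": finger opening in m; "finger_force": force on a finger pad.
Only numpy, scipy, OpenCV 4.12 (cv2) and the standard library are available. Lean on these libraries where they do the work, as an engineer would, in place of code of your own. Each camera call takes 0.05 s, during which the arm holds its last target. There are 200 camera calls.

## Working session

There is one attempt and no reset: what is moved stays moved. The work goes in short steps, Python scripts to look and compute and a tool call to move; the robot and the scene stay as the last step left them, time stands still between calls to the robot, and variables do not carry over. Pictures are saved under pics/ and viewed, at most 10 in all, crops included, and the job is handed in when it is done.

Besides the shell and the picture viewer there is one more tool, called after ">>>" as name(argument=value, ...), one argument or row to a line, values as JSON. carry_out: Moves the arm, as the interface text tells. Shift numbers are shares of 0.15 m and turn numbers shares of 180 degrees, none past 1 either way. Its arguments: {"type":"object","properties":{"motion":{"type":"string"},"grip":{"type":"number"}},"required":["motion"]}

```bash
ls; mkdir -p pics
cat > h.py <<'E'
import numpy as np, cv2
from bench import robot, snapshot
from scipy.spatial.transform import Rotation as R
def take(name,fn):
    o=robot.get_obs(); s=snapshot(name); cv2.imwrite('pics/'+fn+'.png',s['image'][:,:,::-1])
    if 'hand_eye' in s:
        T=np.eye(4); T[:3,:3]=R.from_euler('xyz',o['ee_rot']).as_matrix() if np.size(o['ee_rot'])==3 else np.array(o['ee_rot']); T[:3,3]=o['tool_pos']
        s['pose']=T@np.array(s['hand_eye'])
    np.savez('pics/'+fn+'.npz',**s); return s
def load(fn): return np.load('pics/'+fn+'.npz')
def ray(s,px):
    K=np.array([[s['fx'],0,s['cx']],[0,s['fy'],s['cy']],[0,0,1.]])
    u=cv2.undistortPoints(np.array(px,float).reshape(-1,1,2),K,np.array(s['distortion'],float)).reshape(-1,2)
    d=np.c_[u[:,0],-u[:,1],-np.ones(len(u))]; P=np.array(s['pose'])
    return P[:3,3], d@P[:3,:3].T
def onz(s,px,z):
    c,d=ray(s,px); return c+d*((z-c[2])/d[:,2])[:,None]
def proj(s,X):
    K=np.array([[s['fx'],0,s['cx']],[0,s['fy'],s['cy']],[0,0,1.]]); P=np.linalg.inv(np.array(s['pose']))
    c=np.atleast_2d(X)@P[:3,:3].T+P[:3,3]; c=c*[1,-1,-1]
    return cv2.projectPoints(c,np.zeros(3),np.zeros(3),K,np.array(s['distortion'],float))[0].reshape(-1,2)
E
python3 - <<'E'
from h import *
print(robot.get_obs())
for n in ['scene','top']:
    s=take(n,n+'0'); print(n,np.array(s['pose']).round(3).tolist(),s['fx'])
E
```

```text
pics
{'time': 0.0, 'joint_positions': array([ 1.00990061e+00,  8.78992651e-02,  1.37224810e+00,  6.00093105e-06,
        1.68356539e+00, -1.03077083e-01]), 'qvel': array([ 0.00145637, -0.00108924,  0.00094875, -0.0001641 , -0.00207661,
        0.00042878]), 'joint_torque': array([-8.75094975e-04, -3.40189755e+01, -3.02424860e+01,  7.16249761e-02,
        3.31695902e-02, -1.41153350e-04]), 'tool_pos': array([0.2428133 , 0.49292927, 0.21833771]), 'ee_rot': array([-3.13948442e+00, -2.24079738e-04,  2.68377445e+00]), 'wrist_force': array([-0.58880249, -0.00270363, -0.89691738]), 'wrist_torque': array([-0.02021817,  0.03028553,  0.00191211]), 'finger_force': 0.0, 'width': 0.09410640029139429}
scene [[-0.545, 0.324, -0.773, -0.215], [-0.838, -0.231, 0.494, 0.473], [-0.019, 0.917, 0.398, 0.506], [0.0, 0.0, 0.0, 1.0]] 419.74297387287476
top [[-0.006, 0.998, -0.055, 0.514], [-0.999, -0.004, 0.038, -0.032], [0.038, 0.056, 0.998, 1.039], [0.0, 0.0, 0.0, 1.0]] 382.12793632126807
```

View pics/top0.png

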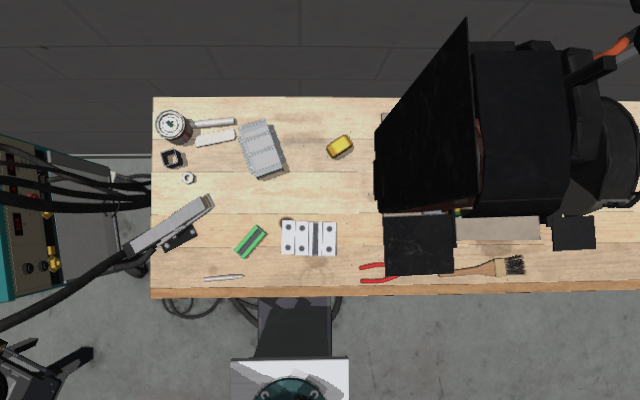

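View pics/scene0.png

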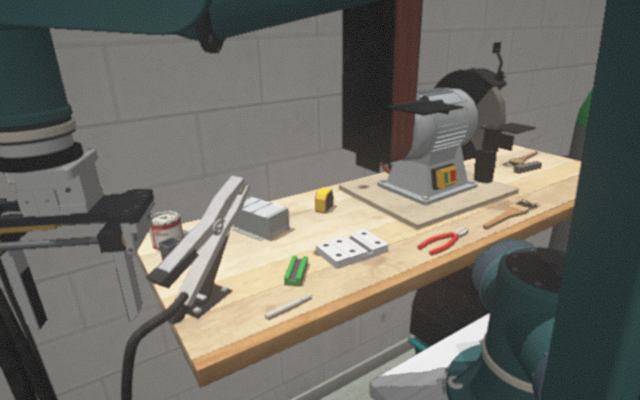

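Run:
```python
from h import *
t=load('top0'); s=load('scene0')
print('proj tcp',proj(t,[[0.243,0.493,0.22],[0,0,0],[.243,.493,.3]]),proj(s,[[0.243,0.493,0.22]]))
im=t['image']
g=cv2.cvtColor(im,cv2.COLOR_RGB2HSV)
m=((g[:,:,0]>45)&(g[:,:,0]<85)&(g[:,:,1]>90)&(g[:,:,2]>60)).astype(np.uint8); m[:,:220]=0;m[:,290:]=0;m[:210]=0;m[275:]=0
ys,xs=np.nonzero(m);r=cv2.minAreaRect(np.c_[xs,ys].astype(np.float32)); print('green',r, onz(t,cv2.boxPoints(r),.02).round(3).tolist())
print('row',onz(t,[[282,220],[338,222],[336,256],[281,254],[316,238]],.022).round(3).tolist())
print('keeper roof',onz(t,[[239,128],[267,120],[286,171],[259,180]],.066).round(3).tolist())
def tri(a,b):
    c1,d1=ray(t,[a]);c2,d2=ray(s,[b]);A=np.c_[d1[0],-d2[0]];k=np.linalg.lstsq(A,c2-c1,rcond=None)[0]
    p,q=c1+k[0]*d1[0],c2+k[1]*d2[0];return p.round(3),np.linalg.norm(p-q).round(3)
for a,b in [((212,198),(240,180)),((130,248),(160,275)),((212,198),(160,275)),((130,248),(240,180))]: print(a,b,tri(a,b))
c=cv2.resize(im[100:270,140:350],None,fx=3.5,fy=3.5,interpolation=cv2.INTER_CUBIC);cv2.imwrite('pics/c1.png',c[:,:,::-1]);print(c.shape)
```

```text
proj tcp [[ 50.81474177 354.44565976]
 [289.12483109 416.90482864]
 [ 24.07628691 368.36782207]] [[ 84.44454989 310.03045412]]
green ((249.6431884765625, 241.6236572265625), (13.072395324707031, 33.541015625), 40.81508255004883) [[0.447, 0.144, 0.02], [0.513, 0.086, 0.02], [0.491, 0.06, 0.02], [0.424, 0.118, 0.02]]
row [[0.525, 0.016, 0.022], [0.519, -0.133, 0.022], [0.429, -0.127, 0.022], [0.436, 0.019, 0.022], [0.477, -0.074, 0.022]]
keeper roof [[0.762, 0.124, 0.066], [0.783, 0.052, 0.066], [0.65, 0.004, 0.066], [0.627, 0.072, 0.066]]
(212, 198) (240, 180) (array([0.572, 0.161, 0.199]), np.float64(0.01))
(130, 248) (160, 275) (array([0.459, 0.378, 0.106]), np.float64(0.0))
(212, 198) (160, 275) (array([ 0.588,  0.213, -0.03 ]), np.float64(0.151))
(130, 248) (240, 180) (array([0.469, 0.299, 0.287]), np.float64(0.088))
(595, 735, 3)
```

View pics/c1.png

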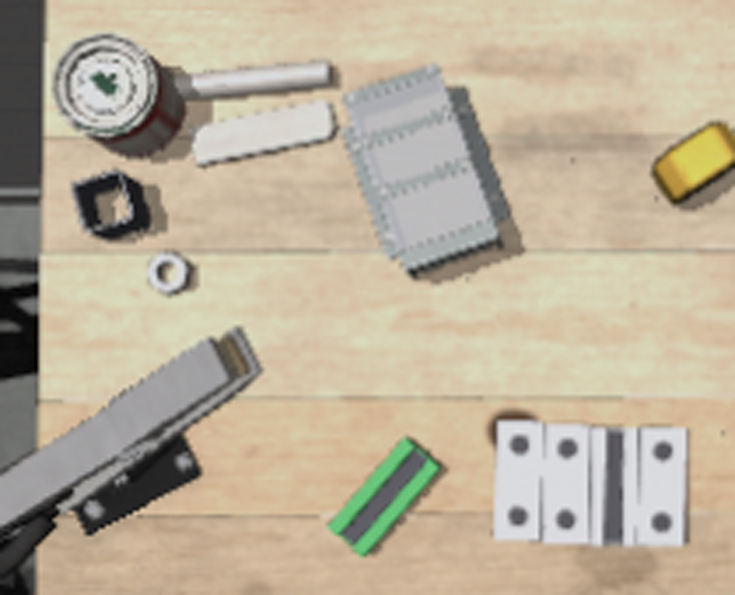

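Run:
```python
from h import *
t=load('top0'); s=load('scene0')
def tri(a,b):
    c1,d1=ray(t,[a]);c2,d2=ray(s,[b]);A=np.c_[d1[0],-d2[0]];k=np.linalg.lstsq(A,c2-c1,rcond=None)[0]
    p,q=c1+k[0]*d1[0],c2+k[1]*d2[0];return p.round(3),np.linalg.norm(p-q).round(3)
for a,b in [((375,207),(343,148)),((375,207),(392,188)),((375,130),(343,148)),((375,207),(390,105)),((455,212),(470,105)),((385,215),(390,105)),((214,206),(247,185)),((200,196),(235,178))]: print(a,b,tri(a,b))
print(onz(t,[[375,207],[385,217]],.3),onz(t,[[214,206],[200,197]],.195))
print('punch/pliers',onz(t,[[205,278],[244,276],[360,266],[360,281],[340,147]],.01).round(3).tolist())
```

```text
(375, 207) (343, 148) (array([ 0.55 , -0.192,  0.229]), np.float64(0.093))
(375, 207) (392, 188) (array([ 0.555, -0.218,  0.099]), np.float64(0.018))
(375, 130) (343, 148) (array([ 0.731, -0.207,  0.17 ]), np.float64(0.002))
(375, 207) (390, 105) (array([ 0.546, -0.174,  0.319]), np.float64(0.029))
(455, 212) (470, 105) (array([ 0.536, -0.344,  0.285]), np.float64(0.097))
(385, 215) (390, 105) (array([ 0.53 , -0.193,  0.322]), np.float64(0.005))
(214, 206) (247, 185) (array([0.555, 0.157, 0.193]), np.float64(0.006))
(200, 196) (235, 178) (array([0.576, 0.184, 0.21 ]), np.float64(0.004))
[[ 0.54650336 -0.178173    0.3       ]
 [ 0.52687919 -0.19756971  0.3       ]] [[0.55491192 0.15705874 0.195     ]
 [0.57485682 0.18790185 0.195     ]]
punch/pliers [[0.373, 0.221, 0.01], [0.377, 0.118, 0.01], [0.401, -0.192, 0.01], [0.36, -0.192, 0.01], [0.724, -0.142, 0.01]]
```

>>> carry_out(
  motion="-1 -1 0 0.371; -1 -1 0 0.371; -1 -1 0 0.371; -1 -1 0 0.371; -1 -1 0 0.371; -1 -1 0 0.371; -1 -1 0 0.371; -1 -1 0 0.371",
  grip=-1,
)

```text
time: 0.9
tool_pos: [0.3113, 0.292, 0.219]
ee_rot: [-3.141, 0.0, 1.512]
wrist_force: [-0.2, -0.3, -0.6]
width: 0.0336
finger_force: 0.0
```

>>> carry_out(
  motion="-0.3 0.1 0 0; -0.6 0.2 0 0; -1 0.3 0 0; -1 0.4 0 0; -1 0.4 0 0; -1 0.4 0 0; -1 0.4 0 0; -1 0.4 0 0",
)

```text
time: 1.7
tool_pos: [0.3629, 0.1405, 0.2194]
ee_rot: [-3.141, -0.0, 1.52]
wrist_force: [0.0, 0.3, -0.7]
width: 0.0003
finger_force: 0.0
```

>>> carry_out(
  motion="-0.3 0.1 0 0; -0.6 0.2 0 0; -1 0.2 0 0; -1 0.2 0 0; -1 0.2 0 0; -1 0.2 0 0; -1 0.2 0 0; -1 0.2 0 0",
)

```text
time: 2.5
tool_pos: [0.3855, -0.0103, 0.2195]
ee_rot: [3.141, -0.0, 1.521]
wrist_force: [-0.4, -0.1, 0.1]
width: 0.0004
finger_force: 0.0
```

Run:
```python
from h import *
o=robot.get_obs();print(o['time'],o['tool_pos'],o['ee_rot'],o['joint_positions'],o['width'])
s=take('wrist','w1');print(np.array(s['pose']).round(3).tolist())
```

```text
2.5 [ 0.38550428 -0.01033313  0.2195262 ] [ 3.14143008e+00 -3.83107740e-04  1.52131053e+00] [-1.74451175e-01 -2.88450552e-01  1.71319177e+00  4.04685607e-04
  1.71673787e+00 -1.24906477e-01] 0.0003652595786478667
[[0.999, 0.048, 0.014, 0.389], [-0.05, 0.967, 0.251, 0.061], [-0.001, -0.251, 0.968, 0.385], [0.0, 0.0, 0.0, 1.0]]
```

View pics/w1.png

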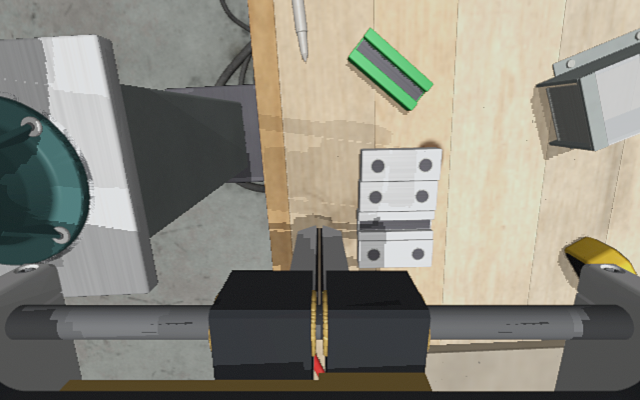

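```bash
cat >> h.py <<'E'
def plan(x,y,z,yawdeg):
    o=robot.get_obs(); Rm=R.from_euler('xyz',o['ee_rot']).as_matrix()
    d=Rm.T@(np.array([x,y,z])-o['tool_pos'])/0.15
    dy=(yawdeg-np.degrees(o['ee_rot'][2])+180)%360-180
    print('shares',d.round(3),'turn',round(-dy/180,4),'at',o['tool_pos'].round(4),np.degrees(o['ee_rot'][2]).round(2),'t',round(o['time'],2))
E
python3 - <<'E'
from h import *
s=load('w1');im=s['image'];hsv=cv2.cvtColor(im,cv2.COLOR_RGB2HSV)
m=((hsv[:,:,1]<25)&(hsv[:,:,2]>140)).astype(np.uint8)
m[:,:345]=0;m[:,455:]=0;m[:135]=0;m[285:]=0
m=cv2.morphologyEx(m,cv2.MORPH_CLOSE,np.ones((23,23)))
n,l,st,c=cv2.connectedComponentsWithStats(m);print(st)
k=1+np.argmax(st[1:,4]);cn=cv2.findContours((l==k).astype(np.uint8),0,1)[0][0]
print(cv2.approxPolyDP(cn,4,True).reshape(-1,2).tolist())
q=cv2.approxPolyDP(cn,4,True).reshape(-1,2)
print(onz(s,q,.022).round(4).tolist())
# near edge, per row, at slotted; and brightness along column
for y in (205,222,245,255):
    xs=np.nonzero(m[y])[0];print(y,onz(s,[[xs[0],y],[xs[-1]+1,y]],.022).round(4).tolist())
g=cv2.cvtColor(im,cv2.COLOR_RGB2GRAY)
print(g[195:275,395].tolist())
gm=((hsv[:,:,0]>45)&(hsv[:,:,0]<85)&(hsv[:,:,1]>90)).astype(np.uint8);gm[:,:300]=0;gm[130:]=0
ys,xs=np.nonzero(gm);r=cv2.minAreaRect(np.c_[xs,ys].astype(np.float32));b=onz(s,cv2.boxPoints(r),.022);print('green',b.round(4).tolist(),b.mean(0),r)
E
```

```text
[[     0      0    640    400 247035]
 [   358    149     84    119   8965]]
[[441, 149], [362, 151], [359, 267], [431, 265]]
[[0.5236, 0.016, 0.022], [0.4352, 0.0181, 0.022], [0.4293, -0.1241, 0.022], [0.5178, -0.1258, 0.022]]
205 [[0.4319, -0.0447, 0.022], [0.5207, -0.0491, 0.022]]
222 [[0.4291, -0.0656, 0.022], [0.518, -0.07, 0.022]]
245 [[0.4298, -0.095, 0.022], [0.5192, -0.0994, 0.022]]
255 [[0.4295, -0.1081, 0.022], [0.5185, -0.1125, 0.022]]
[212, 211, 212, 214, 212, 208, 209, 209, 210, 214, 213, 213, 224, 224, 226, 224, 144, 216, 226, 224, 224, 224, 224, 227, 231, 135, 100, 102, 102, 105, 103, 105, 106, 108, 136, 114, 139, 221, 227, 224, 224, 224, 224, 225, 214, 154, 221, 226, 224, 224, 224, 224, 223, 223, 224, 224, 224, 224, 224, 223, 224, 224, 223, 224, 223, 223, 224, 223, 223, 224, 224, 224, 190, 201, 207, 142, 42, 19, 29, 28]
green [[0.4186, 0.1172, 0.022], [0.4455, 0.1436, 0.022], [0.5132, 0.0858, 0.022], [0.4867, 0.057, 0.022]] [0.46596624 0.10089191 0.022     ] ((389.31414794921875, 70.2123794555664), (85.22930908203125, 38.66362762451172), 41.18592834472656)
```

Run:
```python
from h import *
plan(0.395,-0.0705,0.08,88.5)
plan(0.395,-0.0705,0.020,88.5)
```

```text
shares [-0.397  0.083  0.93 ] turn -0.0075 at [ 0.3855 -0.0105  0.2195] 87.15 t 2.55
shares [-0.397  0.083  1.33 ] turn -0.0075 at [ 0.3855 -0.0105  0.2195] 87.15 t 2.55
```

>>> carry_out(
  motion="-0.13 0.03 0.2 -0.0075; -0.3 0.06 0.4 -0.0075; -0.397 0.083 0.6 -0.0075; -0.397 0.083 0.8 -0.0075; -0.397 0.083 0.93 -0.0075; -0.397 0.083 0.93 -0.0075; -0.397 0.083 0.93 -0.0075; -0.397 0.083 0.93 -0.0075",
)

```text
time: 3.35
tool_pos: [0.396, -0.0719, 0.0816]
ee_rot: [3.139, 0.001, 1.543]
wrist_force: [0.2, 0.3, 1.1]
width: 0.0006
finger_force: 0.0
```

>>> carry_out(
  motion="0 0 0.1 0; 0 0 0.2 0; 0 0 0.3 0; 0 0 0.38 0; 0 0 0.4 0; 0 0 0.4 0; 0 0 0.4 0; 0 0 0.4 0",
)

```text
time: 4.15
tool_pos: [0.3955, -0.0721, 0.0209]
ee_rot: [3.14, 0.0, 1.542]
wrist_force: [0.8, 0.1, -0.4]
width: 0.0001
finger_force: 0.0
```

Run:
```python
from h import *
o=robot.get_obs();print(o['wrist_force'])
plan(0.54-.0125,-0.074,0.020,88.5)
s=take('wrist','w2')
```

```text
[ 0.81448865  0.13590964 -0.3859143 ]
shares [0.013 0.88  0.007] turn -0.0009 at [ 0.3955 -0.0721  0.0209] 88.34 t 4.15
```

View pics/w2.png

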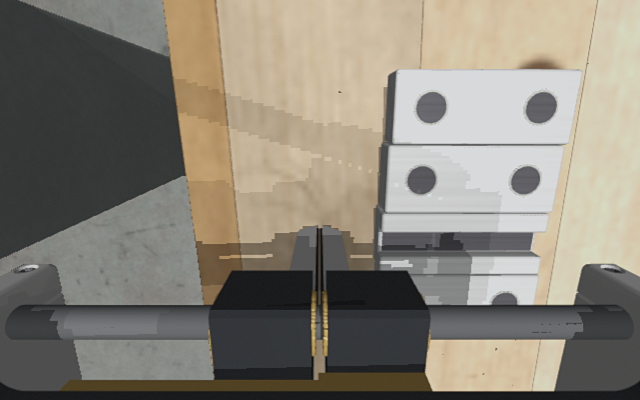

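Run:
```python
from h import *
s=load('w2')
print(onz(s,[[384,213],[384,275],[548,212],[540,274],[384,233],[384,252],[396,71],[580,71]],.022).round(4).tolist())
```

```text
[[0.431, -0.0531, 0.022], [0.4318, -0.0895, 0.022], [0.5184, -0.0551, 0.022], [0.5194, -0.0915, 0.022], [0.4312, -0.0644, 0.022], [0.4315, -0.0756, 0.022], [0.4352, 0.0178, 0.022], [0.5232, 0.0153, 0.022]]
```

>>> carry_out(
  motion="0 0.11 0 0; 0 0.2 0 0; 0 0.3 0 0; 0 0.4 0 0; 0 0.5 0 0; 0 0.6 0 0; 0 0.68 0 0; 0 0.74 0 0",
)

```text
time: 5.0
tool_pos: [0.5065, -0.0752, 0.0201]
ee_rot: [3.141, 0.0, 1.542]
wrist_force: [-2.6, -1.0, 1.7]
width: 0.0005
finger_force: 1.0
```

>>> carry_out(
  motion="0 0.05 0 0; 0 0.1 0 0; 0 0.13 0 0; 0 0.15 0 0; 0 0.15 0 0; 0 0.15 0 0; 0 0.1 -0.3 0; 0 0.1 -0.6 0",
)

```text
time: 5.8
tool_pos: [0.5188, -0.0751, 0.109]
ee_rot: [-3.137, -0.001, 1.542]
wrist_force: [1.1, -0.9, 0.6]
width: 0.0002
finger_force: 0.0
```

>>> carry_out(
  motion="0 -0.2 -0.3 -0.05; -0 -0.4 -0.6 -0.1; -0 -0.6 -0.6 -0.15; -0.1 -0.8 -0.6 -0.2; -0.3 -0.8 -0.6 -0.25; -0.3 -0.8 -0.6 -0.3; -0.3 -0.8 -0.6 -0.35; -0.3 -0.8 -0.6 -0.38",
  grip=0.3,
)

```text
time: 6.6
tool_pos: [0.3994, -0.1173, 0.2002]
ee_rot: [3.141, 0.001, 2.741]
wrist_force: [0.2, 0.7, -0.2]
width: 0.06
finger_force: 0.0
```

Run:
```python
from h import *
o=robot.get_obs();print(o['tool_pos'],o['ee_rot'],o['joint_positions'][[0,5]])
s=take('top','t2');s=take('wrist','w3')
```

```text
[ 0.39943984 -0.11732976  0.20016461] [3.14127009e+00 1.44609304e-03 2.74082433e+00] [-0.4223656  -1.59236166]
```

View pics/w3.png

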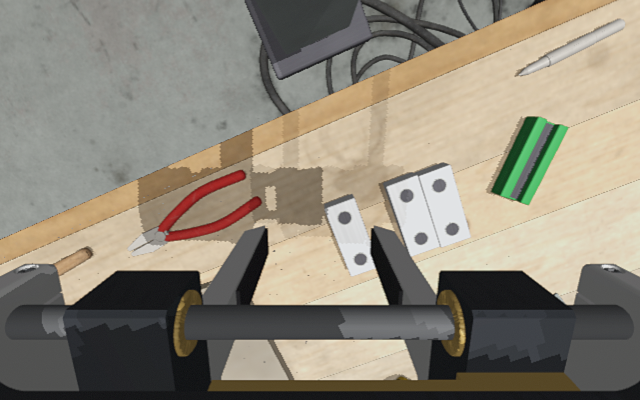

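Run:
```python
from h import *
t=load('t2');im=t['image']
print(proj(t,[[.585,-.075,.022],[.475,0,.022]]))
c=cv2.resize(im[100:280,220:400],None,fx=3.3,fy=3.3,interpolation=cv2.INTER_CUBIC);cv2.imwrite('pics/c2.png',c[:,:,::-1])
```

```text
[[316.1617581  197.44586963]
 [288.13895467 238.97703009]]
```

View pics/c2.png

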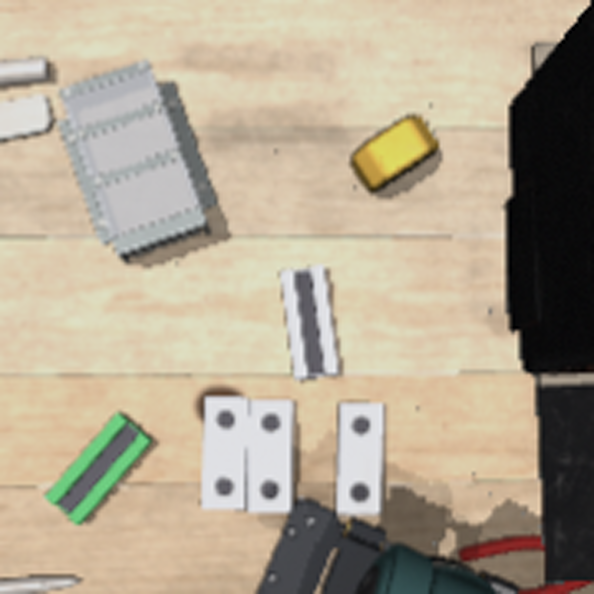

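Run:
```python
from h import *
t=load('t2')
q=np.array([[282,270],[326,266],[339,374],[296,379]])/3.3+[220,100]
p=onz(t,q-.5,.022);print(p.round(4).tolist(),p.mean(0));d=p[:2].mean(0)-p[2:].mean(0);print('ang',np.degrees(np.arctan2(d[1],d[0])),np.linalg.norm(d))
plan(.55,-.04,.23,90)
```

```text
[[0.6283, -0.0453, 0.022], [0.6315, -0.081, 0.022], [0.5438, -0.0909, 0.022], [0.54, -0.0561, 0.022]] [ 0.58591317 -0.06833747  0.022     ]
ang 6.7358414294941005 0.08867158229619378
shares [-0.719  0.869 -0.198] turn 0.3706 at [ 0.3995 -0.1171  0.2001] 156.71 t 6.7
```

>>> carry_out(
  motion="-0.2 0.2 -0.1 0.37; -0.4 0.4 -0.2 0.37; -0.6 0.7 -0.2 0.37; -0.72 0.87 -0.2 0.37; -0.72 0.87 -0.2 0.37; -0.72 0.87 -0.2 0.37; -0.72 0.87 -0.2 0.37; -0.72 0.87 -0.2 0.37",
)

```text
time: 7.5
tool_pos: [0.5504, -0.0395, 0.2298]
ee_rot: [3.141, -0.0, 1.565]
wrist_force: [0.2, -1.0, -0.0]
width: 0.061
finger_force: 0.0
```

Run:
```python
from h import *
s=take('wrist','w4')
plan(.563,-.071,.1,6.7)
```

```text
shares [-0.209  0.085  0.866] turn 0.4602 at [ 0.5504 -0.0396  0.2298] 89.53 t 7.55
```

View pics/w4.png

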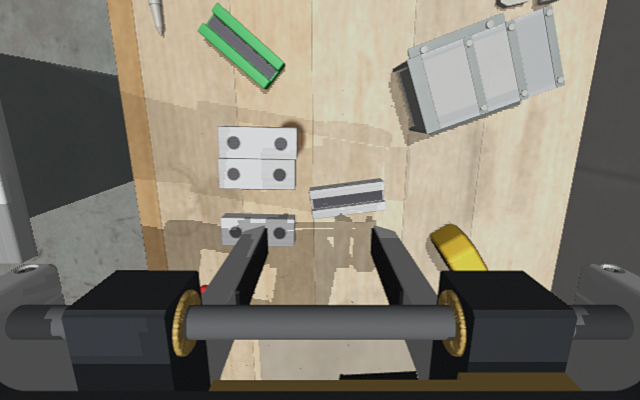

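Run:
```python
from h import *
s=load('w4')
a=onz(s,[[407,51],[426,133],[548,10],[564,82]],.066);print(a.round(4).tolist())
f=a[0]-a[1];print('w',np.linalg.norm(f),'fmid',a[:2].mean(0),'ang from front',np.degrees(np.arctan2(-f[0],f[1])))
for i,j in((0,2),(1,3)):
    d=a[j]-a[i];print(np.linalg.norm(d),np.degrees(np.arctan2(d[1],d[0])))
print('bot',onz(s,[[393,69],[412,142]],.0).round(4).tolist())
g=cv2.cvtColor(s['image'],cv2.COLOR_RGB2HSV)
m=((g[:,:,1]<30)&(g[:,:,2]>130)).astype(np.uint8);m[:170]=0;m[225:]=0;m[:,:303]=0;m[:,395:]=0
m=cv2.morphologyEx(m,cv2.MORPH_CLOSE,np.ones((15,15)))
n,l,st,c=cv2.connectedComponentsWithStats(m);k=1+np.argmax(st[1:,4]);ys,xs=np.nonzero(l==k)
r=cv2.minAreaRect(np.c_[xs,ys].astype(np.float32));b=onz(s,cv2.boxPoints(r),.022);print('jaw',st[k],b.round(4).tolist(),b.mean(0).round(4))
gm=((g[:,:,0]>45)&(g[:,:,0]<85)&(g[:,:,1]>90)).astype(np.uint8);gm[120:]=0
ys,xs=np.nonzero(gm);r=cv2.minAreaRect(np.c_[xs,ys].astype(np.float32));b=onz(s,cv2.boxPoints(r),.020);print('green',b.round(4).tolist(),b.mean(0).round(4))
```

```text
[[0.6343, 0.0886, 0.066], [0.658, 0.0125, 0.066], [0.7614, 0.1227, 0.066], [0.7876, 0.0601, 0.066]]
w 0.07977944604358744 fmid [0.64614732 0.05053661 0.066     ] ang from front 17.345863930297543
0.13161976441242598 14.996292609580339
0.13799913605377395 20.19144464173706
bot [[0.636, 0.081, 0.0], [0.6633, -0.002, 0.0]]
jaw [ 309  171   86   52 2329] [[0.5347, -0.0573, 0.022], [0.6286, -0.0324, 0.022], [0.6462, -0.0898, 0.022], [0.549, -0.1167, 0.022]] [ 0.5896 -0.074   0.022 ]
green [[0.4195, 0.1201, 0.02], [0.4455, 0.1444, 0.02], [0.5171, 0.0839, 0.02], [0.4913, 0.0574, 0.02]] [0.4684 0.1015 0.02  ]
```

>>> carry_out(
  motion="-0.05 0.02 0.1 0.46; -0.05 0.03 0.2 0.46; -0.05 0.04 0.3 0.46; -0.05 0.04 0.4 0.46; -0.05 0.04 0.5 0.46; -0.05 0.04 0.5 0.46; -0.05 0.04 0.5 0.46; -0.05 0.04 0.5 0.46",
  grip=0.4,
)

```text
time: 8.35
tool_pos: [0.5562, -0.0472, 0.1547]
ee_rot: [-3.141, -0.0, 0.366]
wrist_force: [-0.7, -0.2, 0.7]
width: 0.0659
finger_force: 0.0
```

Run:
```python
from h import *
s=take('wrist','w5');im=s['image']
print(proj(s,[[.586,-.068,.022],[.646,.0505,.066],[.638,.038,.066],[.542,-.0735,.022]]))
plan(.556,-.0725,.09,6.7)
cv2.imwrite('pics/w5.png',im[:,:,::-1])
```

```text
[[349.58675581 171.09952556]
 [235.65079629  47.73668887]
 [248.66446701  65.32777248]
 [337.56209303 214.98369719]]
shares [-0.062  0.157  0.432] turn 0.0782 at [ 0.5563 -0.0472  0.1549] 20.78 t 8.4
```

View pics/w5.png

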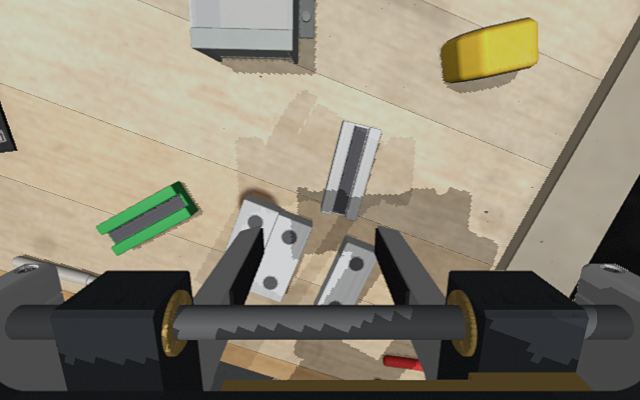

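Run:
```python
from h import *
s=load('w5')
a=onz(s,[[191,50],[294,59],[302,5]],.066);print('roof',a.round(4).tolist(),a[:2].mean(0).round(4));f=a[0]-a[1];print(np.linalg.norm(f),np.degrees(np.arctan2(-f[0],f[1])))
p=onz(s,[[343,121],[381,129],[357,218],[321,211]],.022);print('jaw',p.round(4).tolist(),p.mean(0).round(4));d=p[:2].mean(0)-p[2:].mean(0);print(np.degrees(np.arctan2(d[1],d[0])),np.linalg.norm(d))
g=cv2.cvtColor(s['image'],cv2.COLOR_RGB2GRAY)
for x in (210,240,280): print(x,g[20:72,x].tolist())
print(g[25,180:325].tolist())
```

```text
roof [[0.6329, 0.0804, 0.066], [0.654, 0.0083, 0.066], [0.6893, 0.0151, 0.066]] [0.6435 0.0444 0.066 ]
0.0751412454885456 16.304878577443382
jaw [[0.6261, -0.0451, 0.022], [0.6319, -0.0799, 0.022], [0.5459, -0.0923, 0.022], [0.54, -0.0571, 0.022]] [ 0.586  -0.0686  0.022 ]
8.058429679231947 0.08686990133213442
210 [178, 178, 178, 178, 179, 180, 177, 133, 148, 174, 176, 176, 176, 176, 176, 175, 176, 175, 175, 175, 175, 175, 175, 175, 176, 177, 180, 172, 120, 60, 52, 52, 55, 54, 54, 48, 49, 122, 198, 197, 194, 194, 194, 194, 196, 197, 197, 197, 197, 197, 196, 196]
240 [187, 187, 187, 187, 187, 188, 189, 183, 149, 167, 177, 177, 177, 177, 177, 176, 175, 175, 175, 175, 176, 175, 176, 176, 175, 176, 177, 181, 162, 86, 52, 57, 57, 58, 56, 60, 91, 91, 100, 113, 116, 141, 143, 143, 144, 146, 148, 146, 144, 142, 138, 142]
280 [188, 187, 188, 188, 188, 188, 189, 190, 185, 145, 168, 179, 179, 178, 179, 178, 177, 177, 178, 177, 178, 178, 178, 179, 178, 179, 179, 179, 182, 163, 89, 53, 58, 60, 59, 56, 60, 93, 104, 109, 147, 149, 148, 148, 145, 144, 142, 140, 139, 139, 137, 136]
[192, 193, 194, 195, 195, 196, 197, 199, 200, 199, 202, 204, 194, 187, 187, 186, 183, 180, 180, 179, 180, 180, 179, 180, 180, 180, 180, 180, 180, 180, 180, 180, 179, 179, 179, 179, 179, 179, 178, 178, 183, 188, 187, 188, 187, 188, 187, 188, 187, 188, 188, 187, 188, 188, 188, 188, 188, 188, 188, 188, 188, 188, 188, 188, 188, 189, 189, 189, 189, 188, 189, 188, 188, 188, 188, 187, 187, 187, 187, 186, 187, 186, 186, 186, 187, 187, 187, 187, 187, 187, 188, 188, 188, 188, 188, 188, 189, 188, 188, 188, 188, 188, 188, 188, 187, 188, 188, 185, 184, 185, 187, 185, 148, 71, 48, 52, 52, 53, 70, 104, 117, 116, 115, 115, 115, 113, 114, 115, 114, 114, 115, 115, 115, 104, 121, 173, 192, 191, 189, 189, 190, 191, 190, 190, 189]
```

Run:
```python
from h import *
s=load('w5')
a=onz(s,[[191.5,47.3],[293,50]],.066);print('roof',a.round(4).tolist(),a.mean(0).round(4));f=a[0]-a[1];print(np.linalg.norm(f),np.degrees(np.arctan2(-f[0],f[1])))
plan(.5565,-.073,.09,8)
```

```text
roof [[0.6348, 0.0806, 0.066], [0.6595, 0.0111, 0.066]] [0.6471 0.0458 0.066 ]
0.073760173559317 19.54541100609604
shares [-0.06   0.161  0.432] turn 0.071 at [ 0.5563 -0.0472  0.1549] 20.78 t 8.4
```

>>> carry_out(
  motion="-0.03 0.08 0.1 0.071; -0.06 0.16 0.2 0.071; -0.06 0.16 0.4 0.071; -0.06 0.16 0.55 0.071; -0.06 0.16 0.7 0.071; -0.06 0.16 0.82 0.071; -0.06 0.16 0.91 0.071; -0.06 0.16 0.91 0.071",
)

```text
time: 9.2
tool_pos: [0.555, -0.0725, 0.0162]
ee_rot: [-3.14, 0.004, 0.151]
wrist_force: [-0.9, 0.5, 0.5]
width: 0.0659
finger_force: 0.0
```

>>> carry_out(
  motion="0 0 0 0; 0 0 0 0; 0 0 0 0; 0 0 0 0; 0 0 0 0; 0 0 0 0; 0 0 0 0; 0 0 0 0",
  grip=-1,
)

```text
time: 10.0
tool_pos: [0.5572, -0.0727, 0.0194]
ee_rot: [-3.141, -0.001, 0.15]
wrist_force: [-0.4, 2.0, 4.6]
width: 0.0358
finger_force: 30.0
```

Run:
```python
from h import *
c,sn=np.cos(np.radians(19.5)),np.sin(np.radians(19.5))
o=np.array([.647,.046])
for k in(-.115,-.045):
    p=o+k*np.array([c,sn]);print(k,p);plan(*p,.03,19.5)
```

```text
-0.115 [0.53859623 0.00761221]
shares [-0.042 -0.548 -0.07 ] turn -0.0605 at [ 0.5572 -0.0727  0.0194] 8.61 t 10.0
-0.045 [0.60458113 0.03097869]
shares [ 0.416 -0.636 -0.07 ] turn -0.0605 at [ 0.5572 -0.0727  0.0194] 8.61 t 10.0
```

Run:
```python
from h import *
plan(.5535,.0128,.0194,19.5)
```

```text
shares [ 0.061 -0.567  0.   ] turn -0.0605 at [ 0.5572 -0.0727  0.0194] 8.61 t 10.0
```

>>> carry_out(
  motion="0.02 -0.06 -0.04 -0.02; 0.04 -0.16 -0.04 -0.03; 0.06 -0.28 -0.04 -0.04; 0.06 -0.4 -0.04 -0.06; 0.06 -0.5 -0.04 -0.06; 0.06 -0.567 -0.04 -0.06; 0.06 -0.567 -0.02 -0.06; 0.06 -0.567 0 -0.06",
)

```text
time: 10.8
tool_pos: [0.5529, 0.0128, 0.0194]
ee_rot: [-3.141, -0.0, 0.339]
wrist_force: [-6.4, 2.8, 15.9]
width: 0.0357
finger_force: 30.0
```

Run:
```python
from h import *
s=take('wrist','w6');o=robot.get_obs();print(o['width'],o['wrist_force'])
plan(.647-.025*.9426,.046-.025*.3338,.0194,19.5)
```

```text
0.03549695297675597 [-3.15081443  2.27233844  4.58438987]
shares [ 0.498 -0.001  0.   ] turn -0.0006 at [0.553  0.0127 0.0194] 19.38 t 10.85
```

View pics/w6.png

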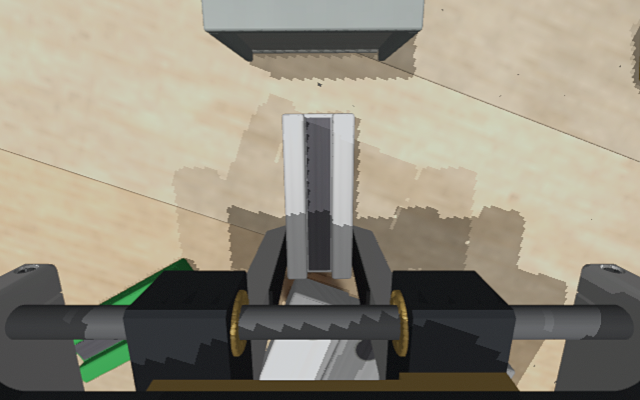

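Run:
```python
from h import *
s=load('w6')
a=onz(s,[[203,30],[424,30]],.066);print(a.round(4).tolist(),a.mean(0),np.linalg.norm(a[0]-a[1]))
b=onz(s,[[250,52],[378,52]],0.012);print(b.round(4).tolist(),b.mean(0),np.linalg.norm(b[0]-b[1]))
print('jaw',onz(s,[[283,114],[356,114]],.022),onz(s,[[288,278],[352,278]],.022))
g=cv2.cvtColor(s['image'],cv2.COLOR_RGB2GRAY);print(g[15:80,310].tolist())
```

```text
[[0.6347, 0.0811, 0.066], [0.6592, 0.0112, 0.066]] [0.6469412  0.04612982 0.066     ] 0.07407593160101106
[[0.6384, 0.0775, 0.012], [0.6595, 0.0176, 0.012]] [0.64894898 0.04755206 0.012     ] 0.06341914450917162
jaw [[0.61589524 0.05192241 0.022     ]
 [0.62774018 0.01827832 0.022     ]] [[ 0.53240143  0.02221992  0.022     ]
 [ 0.54428178 -0.01146772  0.022     ]]
[172, 173, 173, 173, 173, 173, 173, 173, 172, 173, 173, 174, 174, 155, 134, 93, 52, 50, 58, 60, 58, 59, 61, 59, 59, 60, 59, 59, 58, 59, 60, 60, 58, 58, 71, 95, 92, 80, 103, 119, 132, 143, 142, 141, 142, 142, 143, 143, 145, 145, 145, 145, 144, 144, 142, 143, 143, 142, 142, 144, 144, 143, 142, 139, 147]
```

>>> carry_out(
  motion="0.06 0 0 0; 0.13 0 0 0; 0.2 0 0 0; 0.27 0 0 0; 0.34 0 0 0; 0.41 0 0 0; 0.46 0 0 0; 0.5 0 0 0",
)

```text
time: 11.65
tool_pos: [0.6237, 0.0361, 0.0194]
ee_rot: [3.141, 0.002, 0.337]
wrist_force: [-6.7, -2.2, 7.8]
width: 0.036
finger_force: 30.0
```

>>> carry_out(
  motion="0 0 0 0; 0 0 0 0; 0 0 0 0; 0 0 0 0; 0 0 -0.1 0; 0 0 -0.3 0; 0 0 -0.6 0; 0 0 -0.9 0",
  grip=0.3,
)

```text
time: 12.45
tool_pos: [0.6231, 0.0375, 0.1555]
ee_rot: [-3.141, 0.0, 0.339]
wrist_force: [0.8, -0.7, -0.0]
width: 0.0616
finger_force: 0.0
```

Run:
```python
from h import *
s=take('wrist','w7');im=s['image'];t=take('top','t3')
g=cv2.cvtColor(im,cv2.COLOR_RGB2HSV)
# jaw near end: expected location
e=np.array([.647,.046])+np.array([[-.042,0],[-.042,.018],[-.042,-.018]])@np.array([[.9426,.3338],[-.3338,.9426]])
pp=proj(s,np.c_[e,[.022]*3]);print(pp.round(1).tolist())
x=int(round(pp[1,0]*.75+pp[2,0]*.25));y=int(pp[0,1]);print(x,y,im[max(0,y-40):y+40,x].mean(1).round().astype(int).tolist())
y2=y-12;print(y2,im[y2,int(pp[1,0])-25:int(pp[2,0])+25].mean(1).round().astype(int).tolist())
plan(.435,.105,.17,-40.2);print(robot.get_obs()['joint_positions'],robot.get_obs()['width'])
```

```text
[[317.4, 208.7], [298.8, 208.8], [336.0, 208.7]]
308 208 [147, 147, 146, 146, 146, 147, 144, 201, 201, 198, 198, 197, 197, 197, 197, 196, 195, 195, 195, 195, 194, 194, 196, 196, 172, 123, 119, 121, 122, 121, 120, 120, 120, 120, 120, 120, 119, 118, 120, 136, 123, 129, 127, 128, 128, 126, 128, 132, 137, 140, 140, 139, 139, 140, 139, 139, 139, 138, 138, 135, 132, 130, 134, 136, 139, 137, 135, 134, 137, 138, 138, 139, 140, 139, 137, 135, 134, 137, 138, 139]
196 [167, 166, 166, 168, 169, 169, 169, 170, 171, 172, 173, 175, 176, 176, 176, 176, 176, 176, 174, 174, 174, 174, 175, 179, 180, 157, 119, 112, 106, 105, 117, 122, 121, 119, 120, 122, 122, 121, 122, 121, 109, 77, 46, 47, 48, 48, 44, 47, 50, 47, 48, 47, 46, 48, 70, 100, 117, 123, 122, 119, 119, 121, 122, 122, 123, 118, 108, 109, 115, 114, 113, 112, 111, 112, 111, 112, 112, 112, 112, 113, 115, 116, 117, 118, 120, 121, 120, 119]
shares [-1.063 -0.852 -0.061] turn 0.3312 at [0.628  0.0374 0.1643] 19.41 t 12.55
[-3.07069450e-02  2.65530803e-01  1.27381622e+00  1.66712738e-04
  1.58427644e+00  1.20131450e+00] 0.06086112350445235
```

>>> carry_out(
  motion="-0.2 0 -0.2 0.33; -0.4 -0.1 -0.3 0.33; -0.7 -0.3 -0.3 0.33; -1 -0.5 -0.3 0.33; -1 -0.5 -0.3 0.33; -1 -0.5 -0.3 0.33; -1 -0.5 -0.3 0.33; -1 -0.5 -0.3 0.33",
  grip=1,
)

```text
time: 13.35
tool_pos: [0.4568, 0.0584, 0.1991]
ee_rot: [-3.141, -0.001, -0.698]
wrist_force: [-0.0, 0.5, 0.1]
width: 0.0941
finger_force: 0.0
```

Run:
```python
from h import *
s=take('wrist','w8');g=cv2.cvtColor(s['image'],cv2.COLOR_RGB2HSV)
gm=((g[:,:,0]>45)&(g[:,:,0]<85)&(g[:,:,1]>90)).astype(np.uint8)
ys,xs=np.nonzero(gm);r=cv2.minAreaRect(np.c_[xs,ys].astype(np.float32));b=onz(s,cv2.boxPoints(r),.020);print('green',r,b.round(4).tolist(),b.mean(0).round(4))
plan(.435,.105,.12,-40.2)
```

```text
green ((281.5, 199.0), (80.0, 33.0), 90.0) [[0.514, 0.0845, 0.02], [0.4913, 0.0574, 0.02], [0.4221, 0.1174, 0.02], [0.4463, 0.1463, 0.02]] [0.4684 0.1014 0.02  ]
shares [-0.312 -0.144  0.526] turn 0.002 at [0.457  0.0584 0.1989] -39.83 t 13.4
```

>>> carry_out(
  motion="-0.1 -0.05 0.05 0; -0.2 -0.1 0.1 0; -0.31 -0.144 0.2 0; -0.31 -0.144 0.3 0; -0.31 -0.144 0.4 0; -0.31 -0.144 0.5 0; -0.31 -0.144 0.57 0; -0.31 -0.144 0.6 0",
)

```text
time: 14.2
tool_pos: [0.4348, 0.1047, 0.1073]
ee_rot: [3.14, 0.001, -0.697]
wrist_force: [-0.2, 0.3, 0.6]
width: 0.0938
finger_force: 0.0
```

>>> carry_out(
  motion="0 0 0.08 0; 0 0 0.17 0; 0 0 0.26 0; 0 0 0.35 0; 0 0 0.44 0; 0 0 0.52 0; 0 0 0.58 0; 0 0 0.6 0",
)

```text
time: 15.0
tool_pos: [0.4346, 0.1047, 0.017]
ee_rot: [3.14, 0.002, -0.698]
wrist_force: [0.1, -0.0, 0.1]
width: 0.0942
finger_force: 0.0
```

>>> carry_out(
  motion="0 0 0 0; 0 0 0 0; 0 0 0 0; 0 0 0 0; 0 0 0 0; 0 0 0 0; 0 0 0 0; 0 0 0 0",
  grip=-1,
)

```text
time: 15.8
tool_pos: [0.4361, 0.1051, 0.0191]
ee_rot: [-3.14, -0.001, -0.698]
wrist_force: [1.5, 2.4, 2.4]
width: 0.0383
finger_force: 27.5
```

>>> carry_out(
  motion="0 0 0 0; 0 0 0 0; 0 0 0 0; 0 0 0 0; 0 0 -0.1 0; 0 0 -0.3 0; 0 0 -0.6 0; 0 0 -0.9 0",
  grip=0.5,
)

```text
time: 16.6
tool_pos: [0.4344, 0.1045, 0.154]
ee_rot: [3.14, 0.002, -0.698]
wrist_force: [1.0, 0.3, 0.4]
width: 0.0708
finger_force: 0.0
```

Run:
```python
from h import *
s=take('wrist','w9');g=cv2.cvtColor(s['image'],cv2.COLOR_RGB2HSV)
gm=((g[:,:,0]>45)&(g[:,:,0]<85)&(g[:,:,1]>90)).astype(np.uint8)
ys,xs=np.nonzero(gm);r=cv2.minAreaRect(np.c_[xs,ys].astype(np.float32));b=onz(s,cv2.boxPoints(r),.020);print('green',r,b.round(4).tolist(),b.mean(0).round(4))
k=-.075;plan(.647+k*.9426,.046+k*.3338,.2,19.5)
```

```text
green ((298.2857360839844, 208.18824768066406), (72.78630828857422, 202.54867553710938), 13.663228988647461) [[0.4009, 0.2398, 0.02], [0.5166, 0.0709, 0.02], [0.4644, 0.0319, 0.02], [0.3376, 0.1966, 0.02]] [0.4299 0.1348 0.02  ]
shares [ 1.062 -0.16  -0.232] turn -0.3305 at [0.4393 0.1051 0.1634] -40.0 t 16.65
```

>>> carry_out(
  motion="0.1 0 -0.2 -0.33; 0.3 0 -0.25 -0.33; 0.5 -0.1 -0.25 -0.33; 0.8 -0.15 -0.25 -0.33; 1 -0.16 -0.25 -0.33; 1 -0.16 -0.25 -0.33; 1 -0.16 -0.25 -0.33; 1 -0.16 -0.25 -0.33",
  grip=-1,
)

```text
time: 17.45
tool_pos: [0.5657, 0.0264, 0.1901]
ee_rot: [-3.141, 0.001, 0.338]
wrist_force: [0.5, -0.1, 0.4]
width: 0.0104
finger_force: 0.0
```

Run:
```python
from h import *
k=-.062;plan(.647+k*.9426,.046+k*.3338,.02,19.5)
s=take('wrist','w10');g=cv2.cvtColor(s['image'],cv2.COLOR_RGB2HSV)
gm=((g[:,:,0]>45)&(g[:,:,0]<85)&(g[:,:,1]>90)).astype(np.uint8)
gm=cv2.morphologyEx(gm,cv2.MORPH_CLOSE,np.ones((15,15)));n,l,st,c=cv2.connectedComponentsWithStats(gm);kk=1+np.argmax(st[1:,4]);print(st[1:].tolist());ys,xs=np.nonzero(l==kk);r=cv2.minAreaRect(np.c_[xs,ys].astype(np.float32));b=onz(s,cv2.boxPoints(r),.020);print('green',b.round(4).tolist(),b.mean(0).round(4))
im=s['image']
for k in(-.06,-.042,-.03): print(k,proj(s,[[.647+k*.9426,.046+k*.3338,.022]]).round(1))
pp=proj(s,[[.647-.042*.9426-.011*.3338*-1,.046-.042*.3338-.011*.9426,.022]])[0];x=int(pp[0]);y=int(pp[1]);print(x,y,im[y-25:y+30,x].mean(1).astype(int).tolist())
```

```text
shares [0.143 0.058 1.134] turn -0.0008 at [0.5657 0.0264 0.1901] 19.36 t 17.45
[[197, 211, 78, 63, 2347], [330, 265, 1, 1, 1], [308, 267, 1, 1, 1], [637, 269, 3, 2, 5]]
green [[0.4315, 0.1272, 0.02], [0.5164, 0.0808, 0.02], [0.4973, 0.0495, 0.02], [0.4095, 0.0953, 0.02]] [0.4637 0.0882 0.02  ]
-0.06 [[325.8 162.3]]
-0.042 [[325.9 144.9]]
-0.03 [[325.9 133. ]]
336 144 [162, 162, 164, 164, 164, 164, 165, 165, 165, 166, 166, 166, 166, 166, 167, 167, 167, 167, 167, 168, 168, 168, 161, 160, 155, 120, 170, 173, 172, 172, 170, 169, 169, 168, 167, 166, 167, 169, 171, 172, 170, 170, 170, 172, 175, 176, 175, 175, 175, 175, 174, 175, 173, 171, 170]
```

>>> carry_out(
  motion="0.06 0.03 0.1 0; 0.12 0.058 0.25 0; 0.13 0.058 0.4 0; 0.13 0.058 0.55 0; 0.13 0.058 0.7 0; 0.13 0.058 0.85 0; 0.13 0.058 0.95 0; 0.13 0.058 1 0",
)

```text
time: 18.3
tool_pos: [0.5858, 0.0252, 0.0383]
ee_rot: [-3.14, 0.003, 0.338]
wrist_force: [0.2, 0.6, 0.0]
width: 0.0004
finger_force: 0.0
```

>>> carry_out(
  motion="0 0 0.05 0; 0 0 0.1 0; 0 0 0.134 0; 0.05 0 0.134 0; 0.1 0 0.134 0; 0.15 0 0.134 0; 0.2 0 0.134 0; 0.23 0 0.134 0",
)

```text
time: 19.1
tool_pos: [0.6202, 0.0366, 0.0213]
ee_rot: [3.141, 0.0, 0.339]
wrist_force: [-4.6, -1.6, 2.8]
width: 0.0
finger_force: 1.8
```

Run:
```python
from h import *
for k in(-.025,-.018): plan(.647+k*.9426,.046+k*.3338,.02,19.5)
```

```text
shares [0.023 0.    0.009] turn -0.0005 at [0.6202 0.0366 0.0213] 19.42 t 19.1
shares [0.069 0.    0.009] turn -0.0005 at [0.6202 0.0366 0.0213] 19.42 t 19.1
```

>>> carry_out(
  motion="0.02 0 0 0; 0.04 0 0 0; 0.06 0 0 0; 0.07 0 0 0; 0.07 0 0 0; 0.04 0 0 0; 0 0 -0.1 0; 0 0 -0.3 0",
)

```text
time: 19.9
tool_pos: [0.6169, 0.0365, 0.0637]
ee_rot: [-3.139, 0.006, 0.339]
wrist_force: [-0.0, 0.2, -0.2]
width: 0.0006
finger_force: 0.0
```

>>> carry_out(
  motion="-0.1 0 -0.3 0; -0.3 -0.1 -0.6 0; -0.5 -0.2 -0.9 0; -0.7 -0.3 -0.9 0; -0.8 -0.4 -0.9 0.07; -0.9 -0.4 -0.9 0.12; -0.9 -0.4 -0.9 0.17; -0.9 -0.4 -0.9 0.21",
  grip=1,
)

```text
time: 20.7
tool_pos: [0.4719, 0.0484, 0.2025]
ee_rot: [-3.14, -0.004, -0.267]
wrist_force: [-0.0, -0.3, -0.3]
width: 0.0609
finger_force: 0.0
```

```bash
cat >> h.py <<'E'
def green(s,z=.022):
    g=cv2.cvtColor(s['image'],cv2.COLOR_RGB2HSV)
    gm=((g[:,:,0]>45)&(g[:,:,0]<85)&(g[:,:,1]>90)).astype(np.uint8)
    gm=cv2.morphologyEx(gm,cv2.MORPH_CLOSE,np.ones((15,15)));n,l,st,c=cv2.connectedComponentsWithStats(gm);kk=1+np.argmax(st[1:,4]);ys,xs=np.nonzero(l==kk);r=cv2.minAreaRect(np.c_[xs,ys].astype(np.float32));b=onz(s,cv2.boxPoints(r),z)
    print('green',st[kk].tolist(),b.round(4).tolist(),b.mean(0).round(4)); return b
E
python3 - <<'E'
from h import *
s=take('wrist','w11');green(s)
im=s['image']
for k in(-.03,-.01,.01): print(k,proj(s,[[.647+k*.9426,.046+k*.3338,.022]]).round(1))
t=take('top','t4');green(t)
o=robot.get_obs();print(o['tool_pos'],o['ee_rot'],o['joint_positions'])
E
```

```text
green [265, 158, 45, 83, 2492] [[0.4307, 0.126, 0.022], [0.5116, 0.0819, 0.022], [0.4957, 0.0505, 0.022], [0.4133, 0.0928, 0.022]] [0.4628 0.0878 0.022 ]
-0.03 [[290.4  39.3]]
-0.01 [[278.2  20.9]]
0.01 [[265.8   2.1]]
green [0, 206, 8, 37, 199] [[0.5656, 0.7652, 0.022], [0.5655, 0.7462, 0.022], [0.4703, 0.7429, 0.022], [0.4704, 0.7618, 0.022]] [0.518 0.754 0.022]
[0.47226561 0.04828555 0.20212906] [-3.14043752e+00 -2.76210119e-03 -2.60976459e-01] [-1.79482835e-02 -7.98290069e-02  1.57254354e+00  4.57802692e-04
  1.64591920e+00  1.81385794e+00]
```

Run:
```python
from h import *
plan(.4384,.1014,.11,-28.5)
```

```text
shares [-0.311 -0.283  0.614] turn 0.0753 at [0.4723 0.0483 0.2021] -14.95 t 20.8
```

>>> carry_out(
  motion="-0.1 -0.1 0.05 0.04; -0.2 -0.2 0.1 0.075; -0.31 -0.283 0.2 0.075; -0.31 -0.283 0.3 0.075; -0.31 -0.283 0.4 0.075; -0.31 -0.283 0.5 0.075; -0.31 -0.283 0.6 0.075; -0.31 -0.283 0.61 0.075",
)

```text
time: 21.6
tool_pos: [0.437, 0.1012, 0.1078]
ee_rot: [3.14, 0.003, -0.494]
wrist_force: [-0.3, 0.1, 0.5]
width: 0.0943
finger_force: 0.0
```

Run:
```python
from h import *
s=take('wrist','w12');green(s)
plan(.4384,.1014,.019,-28.5)
```

```text
green [293, 116, 47, 111, 3497] [[0.4323, 0.1263, 0.022], [0.5089, 0.083, 0.022], [0.4924, 0.0524, 0.022], [0.4143, 0.0929, 0.022]] [0.462  0.0887 0.022 ]
shares [ 0.005 -0.004  0.598] turn 0.0009 at [0.4376 0.1012 0.1087] -28.34 t 21.65
```

>>> carry_out(
  motion="0 0 0.1 0; 0 0 0.2 0; 0 0 0.3 0; 0 0 0.4 0; 0 0 0.5 0; 0 0 0.57 0; 0 0 0.595 0; 0 0 0.595 0",
)

```text
time: 22.45
tool_pos: [0.4385, 0.1013, 0.0203]
ee_rot: [-3.141, -0.0, -0.496]
wrist_force: [-1.1, 0.9, 0.1]
width: 0.0944
finger_force: 0.0
```

>>> carry_out(
  motion="0 0 0 0; 0 0 0 0; 0 0 0 0; 0 0 0 0; 0 0 0 0; 0 0 0 0; 0 0 0 0; 0 0 0 0",
  grip=-1,
)

```text
time: 23.25
tool_pos: [0.4384, 0.1014, 0.0201]
ee_rot: [-3.141, 0.0, -0.497]
wrist_force: [-1.4, 0.7, -0.7]
width: 0.0356
finger_force: 29.9
```

>>> carry_out(
  motion="0 0 -0.1 0; 0 0 -0.25 0; 0 0 -0.4 0; 0 0 -0.6 0; 0 0 -0.8 0; 0 0 -1 0; 0 0 -1 0; 0 0 -1 0",
)

```text
time: 24.05
tool_pos: [0.4381, 0.1012, 0.1694]
ee_rot: [3.141, 0.0, -0.497]
wrist_force: [0.6, 1.4, -2.3]
width: 0.0358
finger_force: 29.9
```

Run:
```python
from h import *
s=take('wrist','w13');o=robot.get_obs();print(o['width'],o['finger_force'])
b=green(s,o['tool_pos'][2]+.003)
for k in(-.115,-.1): plan(.647+k*.9426,.046+k*.3338,.17,19.5)
```

```text
0.03558407178360079 29.897538721561432
green [282, 118, 71, 164, 7395] [[0.5093, 0.0817, 0.1711], [0.4929, 0.0514, 0.1711], [0.4135, 0.0919, 0.1711], [0.4323, 0.1265, 0.1711]] [0.462  0.0879 0.1711]
shares [ 0.891  0.226 -0.015] turn -0.2665 at [0.4373 0.1011 0.1681] -28.48 t 24.1
shares [ 0.958  0.152 -0.015] turn -0.2665 at [0.4373 0.1011 0.1681] -28.48 t 24.1
```

>>> carry_out(
  motion="0.1 0.05 -0.2 -0.03; 0.25 0.1 -0.2 -0.08; 0.5 0.13 -0.2 -0.13; 0.75 0.13 -0.2 -0.18; 0.95 0.13 -0.2 -0.23; 0.97 0.13 -0.2 -0.2665; 0.97 0.13 -0.2 -0.2665; 0.97 0.13 -0.1 -0.2665",
)

```text
time: 24.9
tool_pos: [0.5573, 0.0148, 0.1848]
ee_rot: [3.141, -0.001, 0.337]
wrist_force: [0.3, -0.0, -2.1]
width: 0.0357
finger_force: 29.9
```

Run:
```python
from h import *
k=-.095
for z in (.06,.021): plan(.647+k*.9426,.046+k*.3338,z,19.5)
s=take('wrist','w14');im=s['image']
for k in(-.03,-.01,0): print(k,proj(s,[[.647+k*.9426,.046+k*.3338,.022]]).round(1))
o=robot.get_obs();b=green(s,o['tool_pos'][2]+.003)
```

```text
shares [-0.001  0.003  0.832] turn -0.001 at [0.5573 0.0148 0.1848] 19.33 t 24.9
shares [-1.000e-03  3.000e-03  1.092e+00] turn -0.001 at [0.5573 0.0148 0.1848] 19.33 t 24.9
-0.03 [[317.7 121.6]]
-0.01 [[317.6 100.6]]
0 [[317.6  89.8]]
green [282, 118, 71, 164, 7375] [[0.6182, 0.0541, 0.1837], [0.6298, 0.0209, 0.1837], [0.5451, -0.0112, 0.1837], [0.5318, 0.0266, 0.1837]] [0.5813 0.0226 0.1837]
```

>>> carry_out(
  motion="0 0 0.15 0; 0 0 0.3 0; 0 0 0.45 0; 0 0 0.6 0; 0 0 0.75 0; 0 0 0.85 0; 0 0 0.93 0; 0 0 0.96 0",
)

```text
time: 25.75
tool_pos: [0.5558, 0.015, 0.0395]
ee_rot: [-3.14, 0.002, 0.34]
wrist_force: [0.3, -0.2, -1.5]
width: 0.0355
finger_force: 29.9
```

>>> carry_out(
  motion="0 0 0.03 0; 0 0 0.06 0; 0 0 0.09 0; 0 0 0.11 0; 0 0 0.125 0; 0 0 0.127 0; 0 0 0.127 0; 0 0 0.127 0",
)

```text
time: 26.55
tool_pos: [0.5571, 0.0147, 0.0223]
ee_rot: [3.142, -0.0, 0.34]
wrist_force: [0.0, -0.2, -1.8]
width: 0.036
finger_force: 29.9
```

Run:
```python
from h import *
for k in (-.06,-.031): plan(.647+k*.9426,.046+k*.3338,.021,19.5)
o=robot.get_obs();print(o['wrist_force'])
```

```text
shares [0.234 0.004 0.009] turn -0.0 at [0.5571 0.0147 0.0223] 19.5 t 26.55
shares [0.428 0.004 0.009] turn -0.0 at [0.5571 0.0147 0.0223] 19.5 t 26.55
[ 0.02681002 -0.22831627 -1.79312863]
```

>>> carry_out(
  motion="0.05 0 0 0; 0.1 0 0 0; 0.15 0 0 0; 0.2 0 0 0; 0.25 0 0 0; 0.3 0 0 0; 0.35 0 0 0; 0.38 0 0 0",
)

```text
time: 27.35
tool_pos: [0.6114, 0.0341, 0.022]
ee_rot: [-3.141, -0.0, 0.34]
wrist_force: [-2.7, -1.6, -1.3]
width: 0.0356
finger_force: 29.9
```

Run:
```python
from h import *
plan(.647-.0335*.9426,.046-.0335*.3338,.022,19.5)
o=robot.get_obs();print(o['wrist_force'],o['width'])
```

```text
shares [ 0.027  0.004 -0.   ] turn 0.0 at [0.6114 0.0341 0.022 ] 19.51 t 27.35
[-2.73854581 -1.61270552 -1.25853985] 0.0356185195916718
```

>>> carry_out(
  motion="0.01 0 0 0; 0.02 0 0 0; 0.03 0 0 0; 0.03 0 0 0; 0.03 0 0 0; 0.03 0 0 0; 0.03 0 0 0; 0.03 0 0 0",
)

```text
time: 28.15
tool_pos: [0.615, 0.0354, 0.0221]
ee_rot: [-3.141, -0.0, 0.34]
wrist_force: [-0.1, 0.2, -2.6]
width: 0.0355
finger_force: 29.9
```

>>> carry_out(
  motion="0.01 0 0 0; 0.015 0 0 0; 0.02 0 0 0; 0.02 0 0 0; 0.02 0 0 0; 0.02 0 0 0; 0.02 0 0 0; 0.02 0 0 0",
)

```text
time: 28.95
tool_pos: [0.6178, 0.0363, 0.0221]
ee_rot: [3.142, -0.0, 0.34]
wrist_force: [-1.0, -1.3, -3.4]
width: 0.036
finger_force: 29.9
```

>>> carry_out(
  motion="0.005 0 0 0; 0.01 0 0 0; 0.015 0 0 0; 0.02 0 0 0; 0.02 0 0 0; 0.02 0 0 0; 0.02 0 0 0; 0.02 0 0 0",
)

```text
time: 29.75
tool_pos: [0.6207, 0.0373, 0.0221]
ee_rot: [-3.142, -0.0, 0.34]
wrist_force: [0.4, -0.1, -2.1]
width: 0.0357
finger_force: 29.9
```

>>> carry_out(
  motion="0.005 0 0 0; 0.01 0 0 0; 0.015 0 0 0; 0.02 0 0 0; 0.025 0 0 0; 0.025 0 0 0; 0.025 0 0 0; 0.025 0 0 0",
)

```text
time: 30.55
tool_pos: [0.6217, 0.0378, 0.0217]
ee_rot: [-3.141, 0.006, 0.34]
wrist_force: [-8.4, -2.9, 1.6]
width: 0.0356
finger_force: 29.9
```

>>> carry_out(
  motion="-0.05 0 0 0; -0.1 0 0 0; -0.15 0 0 0; -0.22 0 0 0; -0.29 0 0 0; -0.36 0 0 0; -0.43 0 0 0; -0.47 0 0 0",
)

```text
time: 31.35
tool_pos: [0.5574, 0.0146, 0.0229]
ee_rot: [3.141, -0.002, 0.34]
wrist_force: [2.6, 0.9, 2.8]
width: 0.0359
finger_force: 30.0
```

>>> carry_out(
  motion="0 0 0 0; 0 0 -0.1 0; 0 0 -0.3 0; 0 0 -0.6 0; -0.1 0 -0.9 0; -0.2 0 -0.9 0; -0.2 0 -0.9 0; -0.2 0 -0.9 0",
)

```text
time: 32.15
tool_pos: [0.5283, 0.0051, 0.1556]
ee_rot: [-3.14, 0.003, 0.34]
wrist_force: [-0.0, 0.3, -1.9]
width: 0.0357
finger_force: 30.0
```

Run:
```python
from h import *
s=take('scene','s5');t=take('top','t5');w=take('wrist','w15')
o=robot.get_obs();b=green(w,o['tool_pos'][2]+.003);print(o['tool_pos'])
# flap/mouth region in wrist image: bench strip in front of mouth & jaw traces
im=w['image'];c=proj(w,[[.647+k*.9426,.046+k*.3338,z] for k,z in((0,.066),(0,.012),(0,0),(-.03,0))]);print(c.round(1).tolist())
e=(o['ee_rot']);
for lat in(-.026,.026):
    p=proj(w,[[.647-lat*.3338,.046+lat*.9426,z] for z in(.066,.012,0)]);x=int(p[1,0]);print(p.round(1).tolist(),im[int(p[:,1].min())-8:int(p[:,1].max())+15,x].mean(1).astype(int).tolist())
# top view: keeper interior via roof?
t0=load('top0');d=np.abs(t['image'].astype(int)-t0['image']).max(2)
print('keeper diff',d[118:182,236:290].max(), (d[118:182,236:290]>25).sum())
pc=proj(t,[[.647+k*.9426,.046+k*.3338,.022] for k in(-.02,0,.04,.085,.13)]).round(1);print(pc.tolist())
for a,b in pc: print(t0['image'][int(b),int(a)],t['image'][int(b),int(a)])
```

```text
green [283, 111, 72, 165, 7505] [[0.509, 0.0178, 0.158], [0.5932, 0.0444, 0.158], [0.6043, 0.0122, 0.158], [0.5218, -0.019, 0.158]] [0.5571 0.0139 0.158 ]
[0.52863508 0.00522484 0.1549872 ]
[[318.6, 37.4], [318.9, 51.0], [318.9, 53.4], [318.9, 87.8]]
[[354.7, 37.3], [348.3, 51.0], [347.2, 53.4]] [174, 175, 174, 174, 176, 176, 177, 180, 146, 66, 54, 58, 59, 58, 57, 57, 58, 58, 86, 94, 104, 99, 99, 139, 139, 139, 140, 141, 141, 139, 139, 138, 135, 141, 193, 193, 192, 191, 191]
[[282.5, 37.4], [289.4, 51.1], [290.6, 53.4]] [177, 178, 179, 179, 179, 180, 181, 186, 155, 73, 52, 58, 59, 59, 58, 58, 58, 60, 85, 75, 98, 126, 127, 127, 137, 138, 134, 132, 129, 128, 163, 186, 184, 185, 189, 192, 195, 195, 196]
keeper diff 179 39
[[273.2, 181.5], [270.7, 174.4], [265.7, 160.4], [260.2, 144.8], [254.6, 129.2]]
[216 207 178] [227 221 191]
[93 85 77] [100  92  83]
[189 187 189] [196 197 201]
[188 187 189] [184 186 191]
[174 175 179] [190 191 196]
```

Run:
```python
from h import *
s0,s5=load('scene0'),load('s5')
K=lambda k,l,z:[.647+k*.9426-l*.3338,.046+k*.3338+l*.9426,z]
d=np.abs(s5['image'].astype(int)-s0['image']).max(2)
P=lambda s,pts:proj(s,pts).round(0).astype(int)
c=P(s0,[K(0,.03,.066),K(0,-.03,.066),K(0,.03,0),K(0,-.03,0)]);print('front in scene',c.tolist())
x0,x1,y0,y1=c[:,0].min(),c[:,0].max(),c[:,1].min(),c[:,1].max()
for y in range(y0-4,y1+8,3): print(y,d[y,x0-4:x1+6:3].tolist())
t0,t5=load('top0'),load('t5');dt=np.abs(t5['image'].astype(int)-t0['image']).max(2)
for k in np.arange(-.02,.14,.01):
    q=P(t5,[K(k,l,.03) for l in(-.025,-.015,-.01,0,.01,.015,.025)]);print(round(k,2),[int(t0['image'][b,a].mean()) for a,b in q],[int(t5['image'][b,a].mean()) for a,b in q])
```

```text
front in scene [[272, 217], [288, 209], [273, 240], [289, 231]]
205 [21, 15, 11, 10, 15, 23, 23, 23, 22]
208 [14, 13, 11, 13, 13, 22, 17, 20, 23]
211 [11, 13, 16, 21, 21, 16, 13, 23, 18]
214 [15, 22, 21, 13, 14, 12, 15, 21, 24]
217 [19, 10, 12, 14, 12, 18, 10, 23, 19]
220 [19, 11, 13, 18, 15, 17, 20, 22, 19]
223 [11, 15, 13, 11, 16, 16, 16, 24, 19]
226 [17, 14, 18, 11, 13, 15, 16, 22, 20]
229 [17, 12, 13, 14, 16, 17, 13, 18, 22]
232 [17, 11, 14, 13, 13, 15, 21, 18, 20]
235 [14, 17, 16, 17, 18, 22, 20, 19, 19]
238 [18, 15, 16, 20, 20, 23, 19, 17, 19]
241 [23, 20, 23, 21, 19, 19, 16, 12, 6]
244 [25, 20, 25, 19, 22, 21, 6, 5, 4]
247 [14, 21, 22, 21, 19, 18, 7, 6, 6]
-0.02 [192, 194, 195, 200, 199, 200, 201] [203, 207, 208, 213, 212, 212, 155]
-0.01 [124, 158, 121, 162, 125, 127, 174] [134, 170, 131, 174, 134, 137, 188]
0.0 [91, 94, 108, 85, 101, 88, 86] [96, 101, 116, 91, 110, 94, 93]
0.01 [174, 186, 173, 174, 176, 174, 184] [185, 199, 187, 187, 190, 186, 198]
0.02 [165, 161, 159, 168, 181, 163, 168] [176, 172, 171, 181, 194, 175, 181]
0.03 [187, 189, 188, 187, 188, 188, 187] [201, 202, 201, 201, 202, 201, 200]
0.04 [188, 188, 188, 188, 188, 189, 188] [202, 196, 197, 198, 193, 201, 202]
0.05 [188, 187, 188, 188, 188, 188, 188] [202, 207, 203, 187, 207, 206, 201]
0.06 [187, 188, 188, 188, 182, 188, 188] [201, 207, 205, 187, 201, 204, 202]
0.07 [173, 164, 163, 171, 167, 172, 166] [185, 176, 175, 179, 179, 185, 179]
0.08 [188, 188, 187, 188, 188, 188, 188] [201, 208, 203, 186, 208, 206, 201]
0.09 [187, 187, 187, 187, 188, 188, 189] [202, 208, 206, 187, 208, 206, 202]
0.1 [190, 189, 189, 188, 186, 187, 187] [204, 208, 206, 186, 208, 207, 201]
0.11 [168, 161, 164, 165, 164, 165, 165] [180, 172, 176, 177, 176, 178, 177]
0.12 [190, 188, 189, 187, 190, 189, 188] [203, 208, 203, 186, 208, 205, 202]
0.13 [174, 178, 174, 175, 176, 174, 179] [186, 208, 204, 189, 209, 198, 192]
```

Run:
```python
from h import *
plan(.43,.1,.17,-28.5)
K=lambda k,l,z:[.647+k*.9426-l*.3338,.046+k*.3338+l*.9426,z]
t0,t5=load('top0')['image'],load('t5')
for nm,l in(('slot',0),('side',.0125),('side',-.0125)):
    q=proj(t5,[K(k,l,.022) for k in np.arange(.03,.151,.0025)]).astype(np.float32)
    f=lambda im:cv2.remap(im.mean(2).astype(np.float32),q[:,0].reshape(1,-1),q[:,1].reshape(1,-1),1).ravel()
    print(nm,(f(t5['image'])-f(t0)).round().astype(int).tolist())
```

```text
shares [-0.409 -0.815 -0.097] turn 0.2667 at [0.5286 0.0052 0.155 ] 19.51 t 32.3
slot [14, 14, 14, 13, 11, 9, 7, 1, -1, 0, -1, -1, -1, 1, 6, 11, 12, 8, 2, -1, -1, -1, -1, -1, -1, 0, 0, -1, -1, -2, 0, 6, 11, 11, 6, 2, 0, 0, 0, 3, 13, 15, 13, 13, 12, 12, 11, 12, 12]
side [14, 13, 14, 13, 10, 7, 12, 17, 19, 19, 19, 20, 19, 17, 15, 13, 13, 15, 17, 19, 20, 20, 19, 19, 20, 20, 20, 21, 21, 22, 20, 17, 13, 13, 16, 19, 19, 19, 19, 23, 29, 29, 19, 13, 12, 12, 12, 12, 12]
side [14, 14, 14, 13, 10, 6, 10, 18, 19, 18, 19, 20, 19, 19, 16, 13, 12, 14, 17, 19, 20, 21, 19, 20, 20, 20, 21, 19, 18, 18, 17, 14, 12, 12, 15, 18, 20, 19, 19, 21, 27, 29, 21, 13, 12, 12, 12, 12, 12]
```

>>> carry_out(
  motion="-0.1 -0.1 -0.2 0.04; -0.2 -0.3 -0.2 0.08; -0.3 -0.5 -0.2 0.13; -0.4 -0.7 -0.2 0.18; -0.41 -0.815 -0.2 0.23; -0.41 -0.815 -0.1 0.2667; -0.41 -0.815 0.1 0.2667; -0.41 -0.815 0.3 0.2667",
)

```text
time: 33.1
tool_pos: [0.4307, 0.1002, 0.1109]
ee_rot: [-3.141, 0.0, -0.497]
wrist_force: [0.2, -0.2, -1.5]
width: 0.0357
finger_force: 30.0
```

Run:
```python
from h import *
plan(.43,.1,.021,-28.5)
```

```text
shares [-0.003  0.003  0.599] turn 0.0002 at [0.4307 0.1002 0.1109] -28.46 t 33.1
```

>>> carry_out(
  motion="0 0 0.1 0; 0 0 0.2 0; 0 0 0.3 0; 0 0 0.4 0; 0 0 0.5 0; 0 0 0.56 0; 0 0 0.59 0; 0 0 0.595 0",
)

```text
time: 33.9
tool_pos: [0.4302, 0.0998, 0.0225]
ee_rot: [3.141, 0.001, -0.497]
wrist_force: [-0.6, 0.1, -1.3]
width: 0.0358
finger_force: 30.0
```

>>> carry_out(
  motion="0 0 0 0; 0 0 0 0; 0 0 0 0; 0 0 0 0; 0 0 -0.1 0; 0 0 -0.3 0; 0 0 -0.6 0; 0 0 -0.9 0",
  grip=0.5,
)

```text
time: 34.7
tool_pos: [0.43, 0.0996, 0.1589]
ee_rot: [3.141, 0.001, -0.498]
wrist_force: [-0.1, -0.4, -0.3]
width: 0.0707
finger_force: 0.0
```

>>> carry_out(
  motion="0 0 -0.2 0; 0 0 -0.3 0; 0 0 -0.3 0; 0 0 -0.3 0; 0 0 -0.3 0; 0 0 -0.3 0; 0 0 -0.3 0; 0 0 -0.3 0",
)

```text
time: 35.5
tool_pos: [0.4303, 0.0997, 0.2022]
ee_rot: [3.141, 0.001, -0.498]
wrist_force: [0.9, 0.1, 0.4]
width: 0.0707
finger_force: 0.0
```

Run:
```python
from h import *
w=take('wrist','w16');green(w);o=robot.get_obs();print(o['tool_pos'],o['width'],o['wrist_force'])
t5=load('t5')['image'].astype(int);t=take('top','t6')['image'].astype(int);t0=load('top0')['image']
d=np.abs(t-t5).max(2);print('keeper',d[118:178,236:288].max())
# plain jaw a (right) hole/edges and b,c rows: shift vs start
for y0,y1,x0,x1 in((216,260,324,342),(216,260,278,308)):
    a=t0[y0:y1,x0:x1].astype(np.float32).mean(2);b=t[y0:y1,x0:x1].astype(np.float32).mean(2);print(cv2.phaseCorrelate(a,b))
```

```text
green [302, 113, 34, 83, 2708] [[0.5031, 0.0783, 0.022], [0.4868, 0.0483, 0.022], [0.4092, 0.0892, 0.022], [0.4266, 0.1213, 0.022]] [0.4564 0.0843 0.022 ]
[0.4303974  0.09965842 0.20233051] 0.07045885058714879 [-1.13833209 -0.54995136  0.1801841 ]
keeper 2
((0.14734327942411163, 0.6714568357573079), 0.6767117947707941)
((-0.13586508684340615, 0.6092232842514953), 0.7558166715833876)
```

Plain jaws have shifted by less than 2 mm, the keeper view is unchanged and the gripper is clear of everything. Handing in.

```bash
python3 -c "
from bench import robot
print(robot.close_job())"
```

```text
the job is handed in; nothing more can be done
None
```

The job is handed in at 35.5 s of the 64 s; by my camera checks the slotted jaw is home in the keeper with the flap shut, and the plain jaws moved under 2 mm. No verdict came back. I used the green block as a pusher for the last stretch, because this arm's fingers cannot lean, and left it on the bench about 2 cm from where it started.

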